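Set the throwing gauge from a sample jug

ROBOT

A 6-joint arm with a two-finger parallel gripper is mounted at the origin on the work surface. World frame = base frame: x ahead of the robot, y to its left, z up, the work surface at z = 0. Lengths are in mm, angles in rad, forces in N, time in s.
With the tool pointing down it reaches from about 300 to 875 mm from the base axis. Payload 4.2 kg.
Tool frame: the origin (TCP) lies on the front face of the gripper's body, between the roots of the fingers; the fingertips stand 73 mm ahead of it and the grasp point (between the pads) lies 54 mm ahead of it (bot.tcp_to_grasp is the distance from the TCP to the grasp point, in mm); z points along the fingers, y is the line along which they close (so a half turn about z gives the same grasp; the last joint's range is limited). The gripper opens to 85 mm and grips with 20 to 120 N. Pads are 22 mm wide; open, the fingers measure 114 mm over their backs; the gripper's body (76 mm by 85 mm) begins 54 mm behind the grasp point. The pads swing forward as they close: fully open they stand 13 mm farther back than shut.
Start: joints at [-1.228, 0.32, 1.565, -0, 1.257, -0.02], TCP at [204.065, -537.579, 303.938] pointing down, gripper open.
Joint ranges: [-3.11, 3.11], [-0.84, 2.01], [0.21, 2.61], [-1.34, 4.49], [0.05, 2.63], [-2.56, 2.56]. Speed limits (rad/s): [2.57, 2.57, 3.14, 3.14, 3.14, 3.14].

INTERFACE

Orientations are given as a unit quaternion [x, y, z, w].
In Python, from rig import bot gives the robot as it stands. Calls block until the motion is done:
- bot.move_ptp(position, orientation): joint-space move of the TCP to a pose.
- bot.line_to(position, attitude=None, v=150): straight line of the TCP; attitude=None keeps the orientation; v is the mean speed in mm/s.
- bot.set_joints(angles): joint-space move.
- bot.let_go() and bot.clamp(strength=None): open the fingers fully, or close them until they stop; strength is the grip in N (None keeps the last).
- bot.pause(seconds).
- bot.solve_ik(position, orientation): joint angles nearest the present ones, or None.
- bot.get_obs(): the state.
- bot.capture(name): name is "scene" or "top"; returns a dict with "pixels" (384x512x3 uint8, red, green, blue), "depth" (384x512 float32, mm along the optical axis (not along the pixel's ray), 0 where there is no reading), "vertical_fov" (degrees; the focal length in pixels is half the picture's height over the tangent of half this angle, whatever the lens; pixels are square), "cx", "cy" (the principal point, pixels), "xyz" and "attitude" of the camera in the world. Camera axes: x right, y down, z forward; pixel columns grow to the right and rows downward; lengths in mm; the calibration is good to about 2 mm. A picture is of the moment at which its call begins.
A pose or a line that the arm cannot do raises bot.PlanningError and nothing moves.
- bot.sign_off(): hands the job in; it is judged then, once.
The state is a dict: "time": time; "joint_pos": joint angles; "dq": joint speeds; "tau": joint torques, N m; "position": TCP position; "orientation": TCP orientation; "ft_force": force on the tool from outside, world axes, zero at the start; "ft_torque": the same for the moment, N m; "width": finger opening in mm; "grasp_force": force on a finger pad.
Only numpy, scipy, OpenCV 4.12 (cv2) and the standard library are available. Lean on these libraries where they do the work, as an engineer would, in place of code of your own. Each camera call takes 0.05 s, during which the arm holds its last target. There are 200 camera calls.

TASK

Set the throwing gauge from the sample jug, using only its knob: wind the foot down, past the height it is finally to have, until it just touches the jug's rim, gently, for bisque chips. Then wind back up and stop with the foot 8 mm above the rim (the shrinkage allowance), arriving there from below so that the screw's slack stays taken up in the raising direction, and let go of the knob. Leave the jug and everything else where they stand.

Things in the scene. Friction and masses are not known exactly. Their poses are not given: they have to be found in the camera images.
- knob_grip (a point): Black fluted round knob on top of the gauge, 42 mm across, 36 mm tall, axis vertical; this point is on its axis, 16 mm below its top. 22 mm of free height under the knob down to a brass collar. Counter-clockwise from above raises the foot, clockwise lowers it: 40 mm per full turn (6.37 mm per rad) with the slack taken up. Its orientation turns with the knob.
- winder (a joint): Where the knob stands in the worn screw's free play, rad: -0.25 = slack taken up for lowering, +0.25 = for raising; random at the start. On reversing, the knob turns 0.5 rad easily (0.004 Nm) before the foot moves; then it takes about 0.02 to 0.04 Nm, plus 0.0064 Nm per N of foot on rim. Friction holds the carriage where it is left.
- carriage: Sliding aluminium carriage with its arm and foot; origin on the screw axis, x along the foot bar, y along the arm towards the jug, z up. The foot is a level flat steel bar 110 x 16 x 6 mm across the jug's mouth, 115 mm out. Its stem was clamped by hand: the foot's underside lies anywhere from 0 to 8 mm below the carriage's origin, not measured, and 11 to 27 mm above the rim at the start.
- gauge: The throwing gauge's stand, bolted down: grey base 130 x 100 x 14 mm, two upright rods, crosshead with its top 222 mm up; origin under the base's centre, on the screw axis, z up. The foot hangs from the arm on a stiff spring, 12 N per mm, so it yields a little when pressed; it can be lowered by up to 50 mm from its start.
- jug: Sample jug of unglazed bisque, loose on the turntable, 95 mm tall, 72 mm across the rim, 84 mm at the belly, wall 5 mm, about 0.4 kg, with a handle towards its own +y; origin under its centre, z up. It bears at most 20 N on its rim.
- rim (a point): Centre of the jug's mouth, level with its flat rim.
- wheel: Low metal turntable (fixed, does not turn) 116 mm across that carries the jug; its top lies 40 mm above its origin. Its height varies by some mm.
- beaker: Bystander: plain bisque beaker, 85 mm tall, 72 mm across; origin under its centre.
- dish: Bystander: shallow bisque bowl, 130 mm across, 45 mm tall; origin under its centre.
- rib: Bystander: flat wooden throwing rib, 100 x 45 x 6 mm, lying on the table; origin under its centre.
- fettling: Bystander: long-handled brush, 200 mm, lying on the table.
There are look-alikes about, which are no part of the job. What is shaped like the jug but turquoise is not meant.

How it is judged:
By the outcome, as a careful person would: the job done as asked, in the order asked, and still so for the second after the job is handed in, with the robot touching nothing.
It also fails if it takes over 72 s, if anything falls off the work surface, if the arm or the gripper's body presses on something with over 40 N, if the wrist force passes 120 N, or if a joint passes its speed limit or range.

## Working session

There is one attempt and no reset: what is moved stays moved. The work goes in short steps, each a Python script; the robot and the scene stay as the last script left them, time stands still between calls to the robot, and variables do not carry over. Pictures are saved under pics/ and viewed, at most 10 in all, crops included, and the job is handed in when it is done.

```bash
ls; mkdir -p pics
python3 - <<'E'
from rig import bot
import cv2,numpy as np,pickle
for n in("scene","top"):
    c=bot.capture(n); pickle.dump(c,open(n+".pkl","wb"))
    cv2.imwrite(f"pics/{n}0.png",c["pixels"][:,:,::-1]); print(n,c["vertical_fov"],c["cx"],c["cy"],c["xyz"],c["attitude"])
o=bot.get_obs();print({k:o[k] for k in("time","orientation","width","ft_force","ft_torque")})
E
```

```text
pics
scene 56.00299871528168 256.4591299329152 199.12860020070937 [1108.35908068  219.09822655 1171.64063842] [ 0.48677481  0.82933767 -0.23294246 -0.1448693 ]
top 55.742704008948586 247.25068419912748 195.6572077303616 [ 515.69383821  -56.24459354 1108.77662835] [-0.69667648  0.71714025 -0.01207979  0.01434666]
{'time': 0.1, 'orientation': array([ 9.83590785e-01,  1.80411990e-01, -1.44022730e-04, -8.12883273e-04]), 'width': 85.15009871626333, 'ft_force': array([0.02007179, 0.16632117, 0.00153171]), 'ft_torque': array([ 0.03236912, -0.01368979,  0.00672961])}
```

View pics/scene0.png

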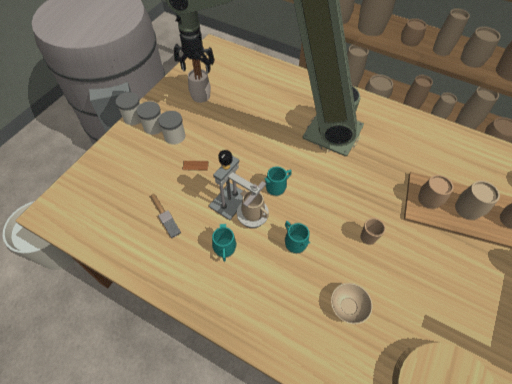

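View pics/top0.png

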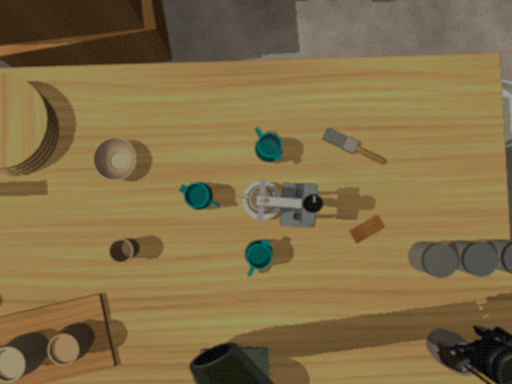

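The gauge's black knob is at scene (225,157) and top (313,203). The bisque jug stands on the white turntable under the foot, at scene (253,206) and top (263,201). The three turquoise jugs at top (268,147), (198,195) and (259,255) are the look-alikes. I'll enlarge to confirm and measure.

```bash
cat > h.py <<'E'
import numpy as np,cv2,pickle
from scipy.spatial.transform import Rotation as R
def cloud(c):
    h,w=c["depth"].shape; f=h/2/np.tan(np.radians(c["vertical_fov"])/2)
    u,v=np.meshgrid(np.arange(w),np.arange(h)); d=c["depth"].astype(float)
    P=np.stack([(u-c["cx"])*d/f,(v-c["cy"])*d/f,d],-1)
    W=P@R.from_quat(c["attitude"]).as_matrix().T+np.array(c["xyz"]); W[d==0]=np.nan
    return W
E
python3 - <<'E'
from h import *
s=pickle.load(open("scene.pkl","rb"));t=pickle.load(open("top.pkl","rb"))
a=cv2.resize(s["pixels"][145:230,200:285,::-1],(390,390),interpolation=cv2.INTER_CUBIC)
b=cv2.resize(t["pixels"][160:245,240:325,::-1],(390,390),interpolation=cv2.INTER_CUBIC)
cv2.imwrite("pics/crop.png",np.hstack([a,b]))
W=cloud(t);S=cloud(s)
np.set_printoptions(precision=1,suppress=True)
z=W[...,2]
print("table",np.nanmedian(z[170:185,330:345]))
m=(z>225)&(W[...,0]>300);m[:, :290]=0;m[:,340:]=0;m[:180]=0;m[225:]=0
p=W[m];print("knob top",len(p),np.median(p,0),p.min(0),p.max(0))
q=p[p[:,2]>np.median(p[:,2])-5];print(q[:,:2].mean(0),(q[:,:2].min(0)+q[:,:2].max(0))/2)
m=(S[...,2]>225);m[:,:210]=0;m[:,240:]=0;m[:145]=0;m[172:]=0
p=S[m];print("scene knob",len(p),p.min(0),p.max(0)); q=p[p[:,2]>p[:,2].max()-6];print(len(q),q.mean(0))
for v in range(183,226,3): print(v,z[v,240:326:3].round(0).astype(int))
E
```

```text
table -0.02067272865747327
knob top 313 [ 525.6 -201.7  285.3] [ 478.4 -225.9  225.1] [ 570.2 -182.6  289.9]
[ 525.8 -203.8] [ 525.5 -204.2]
scene knob 211 [ 488.  -223.3  225.1] [ 548.6 -180.4  289.6]
96 [ 526.8 -201.2  285.8]
183 [                  -3                   -3                   -1
                   -1                   41                   40
                   44                  165                  166
                   39                   39 -9223372036854775808
                    3                    0                    1
                   17                   12                   12
                   14                   15                   -2
                    0                  222                  218
                   -2                    0                   -2
                    3                    5]
186 [  4  -1  -1  41  42  42 135 163 166 136  42  41   0   3   0  14  16  15
  14  14  15 212 220 223 224 220  -2  -4   0]
189 [ -2  -3  38  40 111 136  44 164 161  55 134  43  40  -1   4  15  11  13
  11  17  14 216 223 223 220 222   1  -3  -4]
19
[... 1306 characters left out ...]
 13  16
  12  16  13 225 266 285 284 287 282   0  -2]
213 [ -1  -1   0  40  39  42 164 165  86  40  41  42  40   1  15  17  17  13
  11  23  15 224 220 224 221 223   3   2  -4]
216 [ -1  -2   0   1  42  41 166 165  41  40  38  -2  -2   3  12  17  12  14
  26  60 181 221 224 221 222 220  -1   2   1]
219 [  0   1   2   2  -3   0 164 163  42  -2   1  -2   3   1  10  12  16  14
  16  26 182 223 221 222 223  -4   4  -1   2]
222 [  3   0  -1   0   1  -3  -2   1  -2   1   0  -1   0   1  14  20  12  13
  13  15  14 222 221 221 222   0  -3  -1   0]
225 [-2 -1  4  4  2 -1 -4  0  1 -1 -1 -1 -2 -2  0 13 15 12 13 14 13 12 16 12
 17  3 -6  1  2]<stdin>:15: RuntimeWarning: invalid value encountered in cast
```

View pics/crop.png

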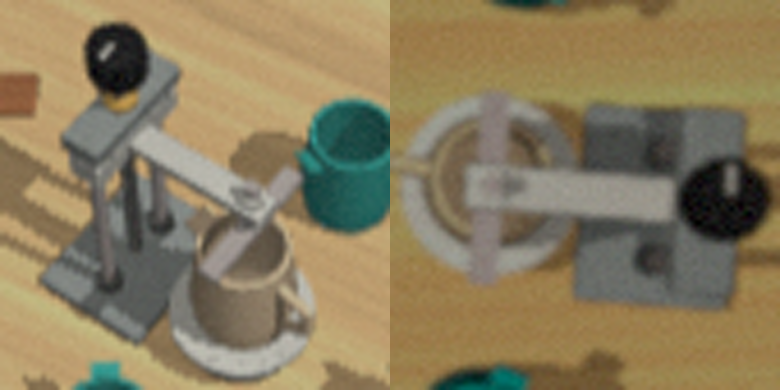

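The crop confirms it. The bisque jug stands on the pale turntable under the foot bar, and the black knob is above the crosshead. Knob axis is about (526,-203) with its top near z=286. From depth, the gap from foot to rim is about 23 mm. Next I grasp the knob with joint 6 near its lower end, because lowering (clockwise) is +q6.

Run:
```python
from rig import bot
from h import *
np.set_printoptions(precision=3,suppress=True)
o=bot.get_obs()
x,y=o["orientation"][:2]; q=np.array([x,y,0,0]);q/=np.linalg.norm(q)
j=np.array(bot.solve_ik([526,-203,384],q)); print(j)
# yaw so that q6=-2.45: rotate about world z by -(dq6)
d=-2.45-j[5]
q2=(R.from_rotvec([0,0,-d])*R.from_quat(q)).as_quat()
j2=j.copy(); j2[5]=-2.45
bot.set_joints(j2)
o=bot.get_obs(); print(o["time"],o["position"],o["orientation"],q2,o["joint_pos"])
bot.line_to([526,-203,324],v=80)
bot.pause(.3)
o=bot.get_obs(); print(o["time"],o["position"],o["ft_force"],o["ft_torque"])
bot.clamp(25); bot.pause(.3)
for i in range(4):
    o=bot.get_obs(); print(o["time"],o["width"],o["grasp_force"],o["position"],o["ft_force"],o["ft_torque"],o["joint_pos"][5]); bot.pause(.05)
```

```text
[-0.389  0.263  1.445 -0.     1.434  0.819]
2.1833 [ 525.817 -203.432  383.868] [-0.242  0.97  -0.    -0.   ] [-0.243  0.97   0.    -0.   ] [-0.389  0.263  1.445 -0.     1.434 -2.45 ]
3.3833 [ 526.077 -203.028  324.362] [ 0.049 -0.259 -0.417] [ 0.032 -0.017  0.034]
4.1583 40.86061392498188 29.03674980858341 [ 526.724 -204.348  324.697] [ 2.261 -4.665  0.808] [-0.636 -0.197 -0.008] -2.4500395235924377
4.2083 40.877153748221986 29.036098765209317 [ 526.763 -204.343  324.645] [ 2.43  -5.419  0.015] [-0.708 -0.242 -0.   ] -2.4500191157971134
4.2583 40.81681945398315 29.03684287564829 [ 526.739 -204.348  324.667] [ 1.466 -5.351  0.916] [-0.63  -0.217 -0.043] -2.4500567503810826
4.3083 41.081324949081726 29.03559679398313 [ 526.748 -204.348  324.645] [ 1.437 -4.343  0.473] [-0.663 -0.19   0.027] -2.450024079436645
```

```bash
cat >> h.py <<'E'
def read(bot,n=12):
    T=[];F=[];t6=[]
    for i in range(n):
        o=bot.get_obs();T.append(o["ft_torque"]);F.append(o["ft_force"]);t6.append(o["tau"][5]);bot.pause(.01)
    return o,np.mean(F,0),np.mean(T,0),np.std(T,0)[2],np.mean(t6)
def show(r): 
    o,F,T,s,t=r; print("t%.2f q6 %.4f F %s Tz %.4f sd %.4f tau6 %.4f p %s w %.1f"%(o["time"],o["joint_pos"][5],F.round(1),T[2],s,t,o["position"].round(2),o["width"]),flush=True)
def turn(bot,j,q6):
    j=np.array(j);j[5]=q6;bot.set_joints(j)
E
python3 - <<'E'
from rig import bot
from h import *
bot.line_to([526.9,-204.7,324],v=10); show(read(bot))
j=bot.solve_ik([526.9,-204.7,324],bot.get_obs()["orientation"]); j=np.array(j)
print(j)
# j from a levelled orientation
for q in np.arange(-2.45,-1.0,.2)[1:]:
    turn(bot,j,q); show(read(bot))
np.save("j.npy",j)
E
```

```text
t4.79 q6 -2.4521 F [-0.4 -0.9  5.3] Tz 0.0111 sd 0.0352 tau6 -0.0033 p [ 526.94 -204.7   324.6 ] w 41.4
[-3.90857702e-01  2.92052021e-01  1.55336964e+00 -9.67496424e-05
  1.29527617e+00 -2.45219652e+00]
t5.20 q6 -2.2517 F [-0.4 -1.8  5.2] Tz -0.0301 sd 0.0223 tau6 0.0201 p [ 527.   -204.9   324.61] w 40.9
t5.61 q6 -2.0527 F [-0.3 -2.8  5.1] Tz -0.0098 sd 0.0361 tau6 0.0209 p [ 527.06 -205.17  324.61] w 41.1
t6.02 q6 -1.8531 F [-0.2 -3.8  5.1] Tz 0.0088 sd 0.0319 tau6 0.0220 p [ 527.05 -205.44  324.62] w 41.0
t6.42 q6 -1.6532 F [-0.3 -4.5  4.8] Tz -0.0159 sd 0.0299 tau6 0.0231 p [ 526.99 -205.7   324.61] w 40.9
t6.83 q6 -1.4532 F [-0.9 -5.3  5.1] Tz -0.0014 sd 0.0265 tau6 0.0241 p [ 526.89 -205.94  324.63] w 41.0
t7.24 q6 -1.2532 F [-1.4 -6.   5. ] Tz -0.0020 sd 0.0273 tau6 0.0248 p [ 526.74 -206.19  324.63] w 41.1
t7.65 q6 -1.0531 F [-1.9 -6.9  5.4] Tz -0.0059 sd 0.0278 tau6 0.0250 p [ 526.53 -206.36  324.64] w 41.3
```

```bash
cat >> h.py <<'E'
def retarget(bot,xyz):
    bot.line_to(list(xyz),v=15); j=np.array(bot.get_obs()["joint_pos"])
    return np.array(bot.solve_ik(list(xyz),bot.get_obs()["orientation"]))
E
python3 - <<'E'
from rig import bot
from h import *
j=retarget(bot,[526.4,-206.6,324.6]); r=read(bot,4); show(r)
base=None
for q in np.arange(-.95,.0,.1):
    turn(bot,j,q); r=read(bot,4); show(r)
    if base is not None and r[4]-base>.012: print("STOP");break
    base=r[4]
np.save("j.npy",j)
fs=[];cs=[]
for i in range(4):
    c=bot.capture("top");fs.append(cloud(c)[...,2])
z=np.nanmean(fs,0)
pickle.dump(c,open("top1.pkl","wb"));cv2.imwrite("pics/top1.png",cv2.resize(c["pixels"][140:260,220:340,::-1],(480,480),interpolation=cv2.INTER_CUBIC))
print(np.round(z[184:222:3,256:272]))
E
```

```text
t7.97 q6 -1.0546 F [ 0.5 -2.9  3.3] Tz 0.0054 sd 0.0213 tau6 -0.0062 p [ 526.44 -206.75  324.62] w 41.1
t8.25 q6 -0.9529 F [-0.4 -3.6  3.6] Tz 0.0053 sd 0.0205 tau6 0.0730 p [ 526.33 -206.76  324.64] w 41.3
t8.53 q6 -0.8537 F [-1.1 -4.   3.5] Tz -0.0114 sd 0.0381 tau6 0.0668 p [ 526.23 -206.83  324.63] w 41.1
t8.82 q6 -0.7546 F [-1.9 -4.6  4.3] Tz -0.0087 sd 0.0141 tau6 0.0511 p [ 526.12 -206.88  324.64] w 41.0
t9.10 q6 -0.6546 F [-2.8 -4.6  4.4] Tz 0.0094 sd 0.0147 tau6 0.0454 p [ 525.98 -206.92  324.65] w 41.2
t9.38 q6 -0.5546 F [-3.1 -5.5  4.1] Tz -0.0116 sd 0.0351 tau6 0.0454 p [ 525.85 -206.95  324.62] w 41.0
t9.67 q6 -0.4546 F [-3.1 -4.6  4.5] Tz 0.0160 sd 0.0303 tau6 0.0454 p [ 525.72 -206.95  324.61] w 41.3
t9.95 q6 -0.3546 F [-3.7 -5.   5.3] Tz 0.0122 sd 0.0219 tau6 0.0453 p [ 525.59 -206.97  324.6 ] w 40.8
t10.23 q6 -0.2546 F [-4.  -5.1  5.1] Tz 0.0073 sd 0.0137 tau6 0.0451 p [ 525.47 -206.97  324.6 ] w 41.4
t10.52 q6 -0.1546 F [-4.3 -4.5  5.5] Tz -0.0041 sd 0.0244 tau6 0.0449 p [ 525.33 -206.92  324.6 ] w 41.1
t10.80 q6 -0.0546 F [-4.9 -4.5  5.1] Tz -0.0166 sd 0.0078 tau6 
[... 447 characters left out ...]
.  47.
   45.  45.]
 [ 47. 179. 178. 186. 197. 196. 196. 196. 186. 187. 179. 178. 178. 178.
  179. 181.]
 [176. 179. 179. 187. 186. 194. 199. 186. 186. 179. 179. 178. 177. 177.
  178. 177.]
 [ 47.  45. 151. 151. 150. 150. 150. 172. 176. 178. 178. 177. 178. 178.
  178. 178.]
 [ 45.  47. 149. 150. 150. 150. 150. 150.  47.  46.  46.  45.  46. 135.
  134. 136.]
 [118. 129. 150. 150. 151. 150. 152. 151. 136. 136. 135. 134. 113.  95.
   41.  42.]
 [ 42.  39. 151. 151. 149. 151. 151. 150.  42.  40.  41.  41.  39.  42.
   41.  39.]
 [ 40. 151. 151. 151. 151. 151. 150. 152.  41.  40.  41.  40.  41.  42.
   39.  40.]
 [ -0. 151. 150. 152. 152. 152. 151.  -1.   2.   1.   0.  -0.   1.   2.
   -1.   0.]]
```

Run:
```python
from rig import bot
from h import *
j=retarget(bot,[524.9,-206.7,324.6]); r=read(bot,4); show(r)
hist=[]
qs=np.r_[np.arange(.1,.95,.12),np.arange(1.0,2.2,.03)]
for q in qs:
    turn(bot,j,q); r=read(bot,6); show(r); hist.append((r[0]["joint_pos"][5],r[4]))
    if len(hist)>7 and r[4]-np.median([h[1] for h in hist[-6:-2]])>.02: print("STOP");break
np.save("j.npy",j)
c=np.mean([cloud(bot.capture("top"))[...,2] for i in range(4)],0)
print(np.nanmedian(c[[187,190,211,214,217]][:,260:264]))
```

```text
t11.28 q6 -0.0533 F [-1.4 -4.9  4. ] Tz -0.0030 sd 0.0329 tau6 -0.0165 p [ 524.89 -206.87  324.62] w 41.0
t11.60 q6 0.0980 F [-2.1 -4.9  4.3] Tz 0.0050 sd 0.0168 tau6 0.0378 p [ 524.72 -206.77  324.63] w 41.1
t11.90 q6 0.2180 F [-2.2 -4.5  4.6] Tz -0.0043 sd 0.0320 tau6 0.0365 p [ 524.57 -206.68  324.6 ] w 41.4
t12.20 q6 0.3373 F [-2.8 -4.2  4.8] Tz 0.0018 sd 0.0246 tau6 0.0378 p [ 524.46 -206.59  324.61] w 41.1
t12.50 q6 0.4574 F [-2.9 -3.8  5.1] Tz 0.0076 sd 0.0431 tau6 0.0364 p [ 524.36 -206.5   324.63] w 41.0
t12.80 q6 0.5773 F [-3.5 -3.6  5.4] Tz -0.0019 sd 0.0227 tau6 0.0363 p [ 524.25 -206.35  324.58] w 41.0
t13.10 q6 0.6973 F [-3.6 -3.   5.4] Tz 0.0059 sd 0.0088 tau6 0.0362 p [ 524.16 -206.21  324.61] w 41.0
t13.40 q6 0.8173 F [-4.  -2.8  5.6] Tz 0.0264 sd 0.0191 tau6 0.0361 p [ 524.11 -206.07  324.59] w 41.0
t13.70 q6 0.9373 F [-4.4 -2.   5.7] Tz -0.0012 sd 0.0391 tau6 0.0361 p [ 524.05 -205.93  324.61] w 40.9
t14.00 q6 0.9973 F [-4.5 -1.9  5.7] Tz -0.0124 sd 0.0199 tau6 0.0153 p [ 524.05 -205.83  324.61] w 41.0
t14.30 q6 1.0273 F [-4.6 -1.4  5.7] Tz 0.0087 sd 0.0297 tau6 0.
[... 1226 characters left out ...]
sd 0.0376 tau6 0.0049 p [ 524.05 -205.32  324.62] w 41.2
t18.20 q6 1.4173 F [-4.3  0.3  6.1] Tz -0.0223 sd 0.0292 tau6 0.0049 p [ 524.06 -205.25  324.61] w 41.1
t18.50 q6 1.4473 F [-4.1  0.8  6. ] Tz -0.0019 sd 0.0315 tau6 0.0047 p [ 524.07 -205.25  324.58] w 41.0
t18.80 q6 1.4773 F [-4.5  0.5  5.9] Tz 0.0090 sd 0.0167 tau6 0.0042 p [ 524.08 -205.18  324.58] w 41.2
t19.10 q6 1.5073 F [-4.3  0.6  5.7] Tz 0.0053 sd 0.0272 tau6 0.0122 p [ 524.09 -205.16  324.6 ] w 41.2
t19.40 q6 1.5373 F [-3.8  0.6  6.4] Tz 0.0103 sd 0.0156 tau6 0.0229 p [ 524.1  -205.11  324.59] w 41.2
t19.70 q6 1.5672 F [-3.9  1.   6.1] Tz 0.0117 sd 0.0132 tau6 0.0337 p [ 524.13 -205.08  324.58] w 40.8
STOP
141.01140802013617
```

Contact is clear: tau6 rises steadily over three steps from q6≈1.48, at about 6–7 N now. The foot now sits exactly at rim height, so I take an averaged depth reference here. Then I reverse through the slack and raise, stopping a little short.

```bash
cat >> h.py <<'E'
def foot(bot,n=12):
    Z=[cloud(bot.capture("top"))[...,2] for i in range(n)]
    z=np.array(Z); a=z[:,[186,187,188,189,190,191]][:,:,261:264]; b=z[:,209:219][:,:,260:262]
    v=np.concatenate([a.reshape(n,-1),b.reshape(n,-1)],1)
    w=z[:,[186,214]][:,:,[0]]
    m=np.nanmean(v,1); tab=np.nanmean(z[:,215:235,240:255].reshape(n,-1))
    return m.mean(), m.std()/n**.5, np.nanmean(v,0).std(), tab
E
python3 - <<'E'
from rig import bot
from h import *
j=np.load("j.npy")
print("ref",foot(bot))
for q in (1.0,.5,.1):
    turn(bot,j,q); show(read(bot,4))
print(foot(bot,6))
j=retarget(bot,[525.0,-206.9,324.9]); show(read(bot,4))
for q in (0.0,-.1,-.18): turn(bot,j,q); show(read(bot,4))
print(foot(bot)); np.save("j.npy",j)
E
```

```text
ref (np.float64(141.31379085816158), np.float64(0.06982656436966825), np.float64(0.5092998230482707), np.float64(1.4847194904005765))
t21.13 q6 0.9972 F [-4.  -1.4  5.6] Tz -0.0040 sd 0.0201 tau6 -0.0088 p [ 524.04 -205.84  324.59] w 41.2
t21.72 q6 0.4972 F [-3.5 -3.7  5.2] Tz 0.0178 sd 0.0059 tau6 -0.0104 p [ 524.32 -206.4   324.6 ] w 41.1
t22.22 q6 0.0972 F [-2.4 -4.3  4.1] Tz 0.0092 sd 0.0203 tau6 -0.0156 p [ 524.71 -206.8   324.62] w 41.1
(np.float64(146.56334782975628), np.float64(0.056841636791303767), np.float64(0.6325377387338383), np.float64(1.5342709797691234))
t22.80 q6 0.0986 F [-2.4 -4.7  3.2] Tz 0.0064 sd 0.0235 tau6 -0.0064 p [ 524.75 -206.84  324.64] w 41.0
t23.08 q6 0.0019 F [-1.8 -4.4  1.8] Tz 0.0007 sd 0.0359 tau6 -0.0718 p [ 524.94 -206.88  324.67] w 41.1
t23.37 q6 -0.0968 F [-1.4 -4.6  1. ] Tz 0.0038 sd 0.0323 tau6 -0.0631 p [ 525.04 -206.93  324.65] w 40.6
t23.65 q6 -0.1765 F [-0.7 -5.1  0.1] Tz 0.0249 sd 0.0066 tau6 -0.0279 p [ 525.13 -206.96  324.67] w 41.0
(np.float64(148.43221712419933), np.float64(0.09153522867367998), np.float64(0.5035203383560063), np.float64(1.5447087235818715))
```

Run:
```python
from rig import bot
from h import *
j=retarget(bot,[525.1,-207.9,324.65]); show(read(bot,4))
for q in (-.25,-.323): turn(bot,j,q); show(read(bot,6))
print(foot(bot,20))
```

```text
t24.53 q6 -0.1803 F [-1.  -0.6  2.1] Tz 0.0094 sd 0.0247 tau6 0.0079 p [ 525.13 -207.22  324.63] w 41.4
t24.83 q6 -0.2480 F [-0.6  0.9  1.7] Tz 0.0177 sd 0.0302 tau6 -0.0336 p [ 525.2  -207.36  324.67] w 41.0
t25.13 q6 -0.3206 F [0.3 2.  1.8] Tz -0.0196 sd 0.0278 tau6 -0.0359 p [ 525.3  -207.42  324.66] w 40.9
(np.float64(149.08193164910537), np.float64(0.05497158516179668), np.float64(0.34385851601145334), np.float64(1.5558037815584438))
```

Run:
```python
from rig import bot
from h import *
o=bot.get_obs()
j=np.array(bot.solve_ik([525.1,-207.9,324.65],o["orientation"]))
turn(bot,j,-.335); show(read(bot,6))
bot.let_go(); bot.pause(.3); o=bot.get_obs(); print(o["width"],o["position"])
p=o["position"]; bot.line_to([525.1,-207.9,400],v=60); bot.line_to([525.1,-207.9,460],v=100); bot.pause(.3)
show(read(bot,4)); print(foot(bot,20))
c=bot.capture("scene"); a=cv2.resize(c["pixels"][130:260,170:315,::-1],(580,520),interpolation=cv2.INTER_CUBIC)
cv2.imwrite("pics/end.png",a)
```

```text
t26.43 q6 -0.3350 F [1.8 5.1 2.1] Tz 0.0032 sd 0.0171 tau6 -0.0225 p [ 525.25 -207.55  324.64] w 40.8
85.1733068298925 [ 525.09063826 -207.9236529   324.64641291]
t29.73 q6 -0.3345 F [ 0.2 -0.  -0.2] Tz -0.0051 sd 0.0165 tau6 -0.0000 p [ 525.05 -207.89  459.57] w 85.1
(np.float64(149.1557152220665), np.float64(0.05350216555914914), np.float64(0.453519587676271), np.float64(1.6086547621315013))
```

View pics/end.png

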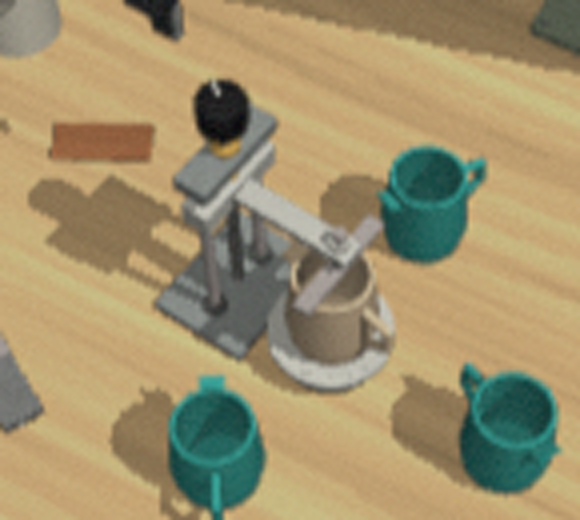

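The picture shows the gripper clear, the jug in place under the foot at (330,310), and the knob free at (222,110). The foot is about 8 mm above the rim: 7.84 mm by camera, about 8.1 mm by knob angle. Handing in.

```bash
python3 -c "
from rig import bot
print(bot.sign_off())"
```

```text
the job is handed in; nothing more can be done
None
```

The job is handed in: I wound the foot down until it touched the rim (estimated 7–10 N), then back up to about 8 mm above it, arriving from below (7.8 mm by camera, 8.1 mm by knob angle), and let go of the knob; the jug looks unmoved in the final picture.

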